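Clear the core balance and zero its dial

ROBOT

A 6-joint arm with a two-finger parallel gripper is mounted at the origin on the work surface. World frame = base frame: x ahead of the robot, y to its left, z up, the work surface at z = 0. Lengths are in m, angles in rad, forces in N, time in s.
With the tool pointing down it reaches from about 0.35 to 0.875 m from the base axis. Payload 4.2 kg.
Tool frame: the origin (TCP) lies between the finger pads, 19 mm behind the fingertips; this is the grasp point; z points along the fingers, y is the line along which they close (so a half turn about z gives the same grasp; the last joint's range is limited). The gripper opens to 85 mm and grips with 20 to 120 N. Pads are 22 mm wide; open, the fingers measure 114 mm over their backs; the gripper's body (76 mm by 85 mm) begins 54 mm behind the grasp point. The pads swing forward as they close: fully open they stand 13 mm farther back than shut.
Start: joints at [1.387, 0.385, 0.008, 0, -1.194, -0.259], TCP at [0.268, 0.565, 0.25] pointing down, gripper open.
Joint ranges: [-3.14, 3.14], [-1.21, 2.06], [-1.07, 1.41], [-3.16, 2.05], [-2.99, -0.16], [-3.1, 3.1]. Speed limits (rad/s): [2.79, 2.79, 3.14, 3.14, 3.14, 3.14].

INTERFACE

Orientations are given as a 3x3 rotation matrix whose columns are the frame's x, y, z axes.
In Python, from rig import bot gives the robot as it stands.
- The arm moves only by the tool drive_tool, never from a script. Its argument "rows" is a list of rows, each an object with "fingers": the closure, from 0 (fully open) to 1 (shut); "linear": the shift along the tool's x, y, z scaled (see below), a list of three; "turn": the turn about the tool's z scaled (see below). A call has 1 to 10 rows; each row shifts and turns the commanded pose from where the row before left it, along the tool's axes as they then stand; what a row does not reach is not made up. The controller multiplies each number of a shift by 0.03 m and each number of a turn by 4 degrees. A row lasts 1/12 s, in which the tool goes at most 41.7 mm and 7.16 degrees, less where a joint would pass 70% of its speed; a pose out of reach is approached as far as the arm can. A call with a number of a shift or a turn outside -1 to 1 is refused whole. A call with a gripper value outside its range is refused whole. The fingers move at their own pace and stop on an object; "grip_force" is the grip in N (left out, the last holds). Time passes only in rows, so rows that do not move let the fingers close. It gives the time, the measured TCP pose, the force, the opening and the grip force at its end, in the units of the state.
- bot.state(): the state, without advancing time (a new reading comes with each control period).
- bot.get_image(name): name is "side" or "top" or "wrist"; returns a dict with "img" (384x512x3 uint8, red, green, blue), "intrinsics" (3x3 intrinsics, pixels), "dist_coeffs" ([k1, k2, p1, p2, k3] as OpenCV has them; the pictures are not rectified), "rvec" (rotation vector, rad) and "tvec" (3), from world to camera coordinates, as OpenCV has them. Camera axes: x right, y down, z forward; pixel columns grow to the right and rows downward; lengths in m; the calibration is good to about 2 mm. A picture is of the moment at which its call begins. There is no depth.
- bot.finish_job(): hands the job in; it is judged then, once.
The state is a dict: "time": time; "q": joint angles; "qd": joint speeds; "joint_efforts": joint torques, N m; "position": TCP position; "tcp_rot": TCP orientation; "ft_force": force on the tool from outside, world axes, zero at the start; "wrist_torque": the same for the moment, N m; "width": finger opening in m; "grasp_force": force on a finger pad.
Only numpy, scipy, OpenCV 4.12 (cv2) and the standard library are available. Lean on these libraries where they do the work, as an engineer would, in place of code of your own. Each camera call takes 0.05 s, during which the arm holds its last target. There are 200 camera calls.

TASK

The cheese trier has been left standing in the sample tube of the balance. Pull it out and stand it, tip down, in the blue crock without knocking the crock over or shoving it about; then, with the balance unloaded, turn the black bezel of the dial until the blue needle points at the red zero mark, and leave it there. Do not disturb the cheeses, the jar or the brush.

Things in the scene. Friction and masses are not known exactly. Their poses are not given: they have to be found in the camera images.
- balance: White bench balance, fixed to the table, 170 (its x) x 280 (its y) mm, base 54 mm high; origin under its centre. On its -y half is a dial head: a face 125 x 140 mm sloped 30 deg from level that looks up and towards its own -x, 131 mm above the table at the highest edge; the dial is in the middle of the face. On its +y half is a round steel pan, 110 mm across, with the sample tube.
- bezel_grip (a point): Point on the dial's turning axis 24 mm above the sloped face, a good TCP point for gripping the bezel across any diameter. Its z axis is the turning axis, out of the face, 30 deg from vertical. The bezel is a round ribbed black ring, 60 mm across, standing 26 mm above the face; the white dial disc turns with it; it stays where it is left.
- bezel (a joint): Angle of the bezel, rad, positive counterclockwise seen looking at the face; at 0 the zero mark points up the slope. Range -3 to 3, light friction.
- needle (a joint): Angle of the needle, rad, same sense and same zero direction as the bezel. The pan drives it: load turns it clockwise (negative), about 1 rad for the trier. The dial reads zero when the bezel and needle angles are equal. The needle cannot be touched.
- zero_mark (a point): Red zero mark on the white dial disc, 23 mm from the turning axis, 20 mm above the sloped face (a red patch on the bezel's rim marks it too). It turns with the bezel.
- needle_tip (a point): Tip of the blue needle, 23 mm from the turning axis, 20 mm above the sloped face. It meets zero_mark when the dial reads zero. The blunt tail is 7 mm long.
- tube_mouth (a point): Centre of the mouth of the aluminium sample tube that stands fixed on the pan: 25 mm outside, 17 mm inside, 80 mm high and 77 mm deep. Mouth about 161 mm above the table, sprung: it sinks about 4 mm under the trier.
- trier: Cheese trier, 210 mm long, about 0.2 kg: steel rod 10 mm thick, 123 mm long; brass ferrule; dark wooden handle 24 mm thick from 130 to 210 mm. Origin at the tip of the rod, z axis along it towards the handle's end. It stands in the tube, leaning up to 4 deg.
- trier_tip (a point): Tip of the trier's rod.
- trier_grip (a point): Point on the trier's axis in the middle of the handle, 175 mm from the tip.
- crock: Loose round blue ceramic crock, 0.8 kg, 72 mm across the rim and 130 mm high, about 6 mm thick, open at the top; origin under its centre.
- jar: Loose amber jar, 72 mm across, 120 mm high, closed. Leave alone.
- cheese_a: Whitish cheese wheel, 104 mm across, 42 mm high. Leave alone.
- cheese_b: Blue-grey cheese wheel, 104 mm across, 42 mm high. Leave alone.
- cheese_c: Yellow cheese wheel, 96 mm across, 45 mm high. Leave alone.
- brush: Brush lying on the table. Leave alone.

How it is judged:
By the outcome, as a careful person would: the job done as asked, in the order asked, and still so for the second after the job is handed in, with the robot touching nothing.
It also fails if it takes over 46 s, if anything falls off the work surface, if the arm or the gripper's body presses on something with over 40 N, if the wrist force passes 120 N, or if a joint passes its speed limit or range.

## Working session

There is one attempt and no reset: what is moved stays moved. The work goes in short steps, Python scripts to look and compute and a tool call to move; the robot and the scene stay as the last step left them, time stands still between calls to the robot, and variables do not carry over. Pictures are saved under pics/ and viewed, at most 10 in all, crops included, and the job is handed in when it is done.

Besides the shell and the picture viewer there is one more tool, called after "Request:" by a JSON object that holds its "op" and its "data". drive_tool: Moves the arm, as the interface text tells. Shifts and turns lie within -1 to 1; 1 stands for 0.03 m of shift or 4 degrees of turn. Its arguments: {"type":"object","properties":{"rows":{"type":"array","items":{"type":"object","properties":{"fingers":{"type":"number"},"linear":{"type":"array","items":{"type":"number","minimum":-1,"maximum":1}},"turn":{"type":"number","minimum":-1,"maximum":1}}}},"grip_force":{"type":"number"}},"required":["rows"]}

```bash
mkdir -p pics; ls; python3 - <<'E'
from rig import bot
import cv2,numpy as np
s=bot.state();print(s)
ims=[]
for n in("side","top"):
    d=bot.get_image(n);cv2.imwrite(f"pics/{n}0.png",d["img"][:,:,::-1]);np.savez(f"pics/{n}0.npz",**d);print(n,d["intrinsics"].tolist(),d["dist_coeffs"],d["rvec"],d["tvec"])
E
```

```text
pics
{'time': 0.0, 'q': array([ 1.38656794e+00,  3.85534952e-01,  6.60991923e-03, -5.09302960e-04,
       -1.19400162e+00, -2.58611099e-01]), 'qd': array([ 1.50943069e-03, -9.95421457e-04, -9.47921485e-05, -1.18308277e-04,
        7.16833878e-04,  1.17360991e-03]), 'joint_efforts': array([-1.14128616e-03, -3.92291200e+01,  1.88398182e+01,  4.18628097e+00,
       -4.70735933e-03,  1.10351472e-06]), 'position': array([0.26755429, 0.56422274, 0.24892683]), 'tcp_rot': array([[ 9.03458075e-01, -4.28675605e-01, -8.55802496e-04],
       [-4.28676450e-01, -9.03455849e-01, -2.00747726e-03],
       [ 8.73767566e-05,  2.18053392e-03, -9.99997619e-01]]), 'ft_force': array([-0.09785543,  0.3732378 , -0.52091622]), 'wrist_torque': array([-0.03486396, -0.02794145,  0.04158447]), 'grasp_force': 0.0, 'width': 0.08545064866811684}
side [[401.5077962714566, 0.0, 260.58772793494006], [0.0, 401.5077962714566, 186.66932874315924], [0.0, 0.0, 1.0]] [0.00110052 0.         0.         0.         0.        ] [ 2.27916697 -0.96193303  0.35856819] [-0.34101753  0.39494155  0.95051046]
top [[480.3939036146265, 0.0, 252.1027327857097], [0.0, 480.3939036146265, 193.9107658231829], [0.0, 0.0, 1.0]] [0.0676586 0.        0.        0.        0.       ] [ 2.14744435 -2.19956133  0.05037436] [0.0305527  0.50107616 1.46983952]
```

View pics/side0.png

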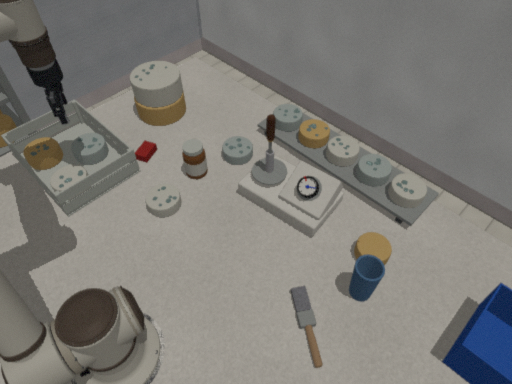

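View pics/top0.png

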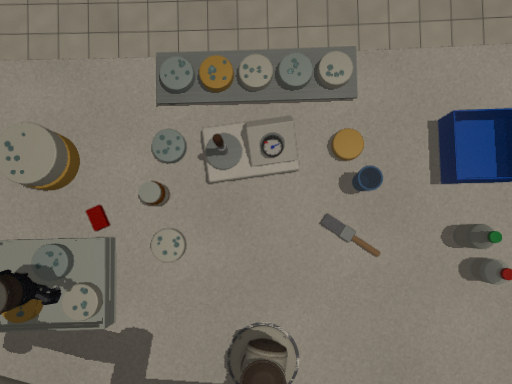

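The side view shows the trier handle at about (270,128), the tube at (269,158), the dial at (308,187) and the crock at (366,278). In the top view the handle is at (218,142), the dial at (272,146) and the crock rim at (370,177). Next, masks and an enlarged composite.

```bash
cat > h.py <<'E'
import cv2,numpy as np
def load(f): return dict(np.load(f))
def ray(d,p):
    u=cv2.undistortPoints(np.float64([[p]]),d["intrinsics"],d["dist_coeffs"])[0,0]
    R=cv2.Rodrigues(d["rvec"])[0]; v=R.T@np.array([*u,1]); return -R.T@d["tvec"].ravel(),v/np.linalg.norm(v)
def plane(d,p,z):
    o,v=ray(d,p); return o+v*(z-o[2])/v[2]
def tri(*dp):
    A=np.zeros((3,3));b=np.zeros(3);rs=[ray(d,p) for d,p in dp]
    for o,v in rs: M=np.eye(3)-np.outer(v,v);A+=M;b+=M@o
    X=np.linalg.solve(A,b); return X,max(np.linalg.norm(np.cross(X-o,v)) for o,v in rs)
def proj(d,X): return cv2.projectPoints(np.float64([X]),d["rvec"],d["tvec"],d["intrinsics"],d["dist_coeffs"])[0].ravel()
def blobs(img,lo,hi,box,amin=15):
    x0,y0,x1,y1=box; m=cv2.inRange(cv2.cvtColor(img,cv2.COLOR_RGB2HSV),np.array(lo),np.array(hi))[y0:y1,x0:x1]
    n,l,s,c=cv2.connectedComponentsWithStats(m)
    return [(s[i].tolist(),(c[i]+[x0,y0]).round(1).tolist(),l==i) for i in range(1,n) if s[i,4]>=amin]
E
python3 - <<'E'
from h import *
S=load("pics/side0.npz");T=load("pics/top0.npz")
a=cv2.resize(S["img"][105:235,225:355],(520,520),interpolation=cv2.INTER_CUBIC)
b=cv2.resize(T["img"][110:190,195:305],(0,0),fx=5,fy=5,interpolation=cv2.INTER_CUBIC)
cv2.imwrite("pics/s1.png",a[:,:,::-1]);cv2.imwrite("pics/t1.png",b[:,:,::-1])
for n,d,box in(("S",S,(255,105,285,160)),("T",T,(205,125,235,165))):
    for s,c,m in blobs(d["img"],(0,60,10),(20,255,120),box):
        y,x=np.nonzero(m);print(n,"handle",s,c,cv2.fitLine(np.c_[x+box[0],y+box[1]].astype(np.float32),2,0,.01,.01).ravel().round(3))
for n,d,box in(("S",S,(340,245,390,305)),("T",T,(345,160,390,195))):
    for s,c,m in blobs(d["img"],(95,90,20),(125,255,255),box): print(n,"crock",s,c)
E
```

```text
S handle [11, 10, 9, 27, 199] [270.4, 127.5] [ 3.10000e-02 -1.00000e+00  2.70377e+02  1.27487e+02]
T handle [8, 9, 10, 13, 98] [217.7, 139.9] [  0.441   0.897 217.653 139.908]
S crock [10, 11, 34, 45, 1069] [365.5, 276.7]
T crock [13, 6, 24, 24, 121] [368.2, 178.7]
```

View pics/s1.png

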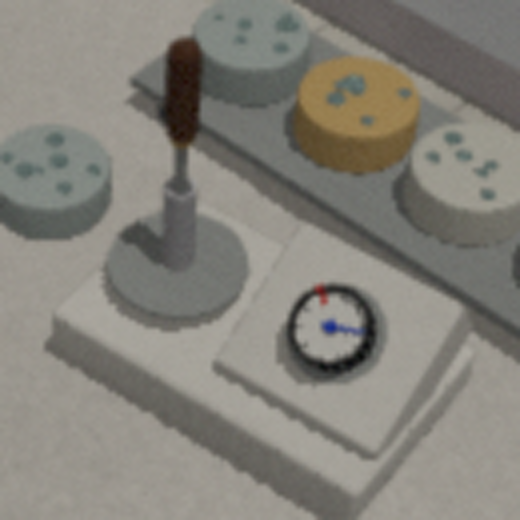

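View pics/t1.png

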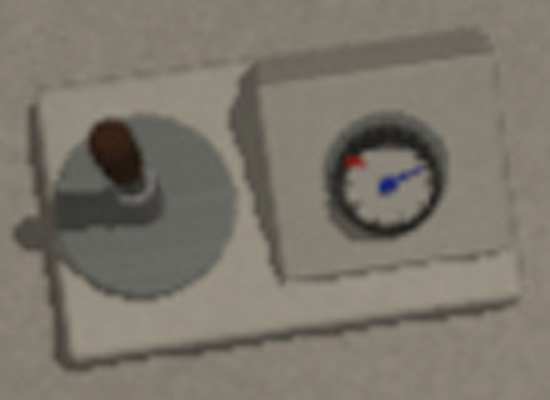

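In the crops, side-view full-image pixels are: handle top (271,115), handle bottom (270.4,141), tube mouth (270,152). Top-view pixels are: handle top (216,136), handle bottom (220.8,146.4). The zero mark is about 50° ccw of up-slope and the loaded needle about 65° cw.

```bash
python3 - <<'E'
from h import *
S=load("pics/side0.npz");T=load("pics/top0.npz")
for n,a,b in(("htop",(271,115),(216,136.5)),("hbot",(270.4,141),(220.8,146.4)),("mouth",(270,152),(222.8,148)),("mid",(270.4,127.5),(217.7,139.9))):
    X,e=tri((S,a),(T,b));print(n,X.round(4),round(e,4))
t=lambda p:(p[0]/5+195,p[1]/5+110)
s=lambda p:(p[0]/4+225,p[1]/4+105)
print("pan",plane(T,t((143,205)),.08).round(4))
c=[plane(T,t(p),.054) for p in((38,90),(70,365),(520,300))];print("corners",np.round(c,4))
e=c[1]-c[2];f=c[0]-c[1];print("len",np.linalg.norm(e),np.linalg.norm(f),"yaw",np.degrees(np.arctan2(-e[0],e[1])),np.degrees(np.arctan2(f[1],f[0])))
for n,a,b in(("pivot",(331,327),(388,185)),("zero",(321,294),(354,161)),("ntip",(363,331),(425,170))):
    X,er=tri((S,s(a)),(T,t(b)));print(n,X.round(4),round(er,4))
# crock rim: top view blue extents at z=.13
x=T["img"];m=cv2.inRange(cv2.cvtColor(x,cv2.COLOR_RGB2HSV),(95,60,20),(125,255,255))[150:205,340:395]
y,xx=np.nonzero(m);h=cv2.convexHull(np.c_[xx+340,y+150]);print(cv2.minEnclosingCircle(h),cv2.boundingRect(h))
m=cv2.inRange(cv2.cvtColor(S["img"],cv2.COLOR_RGB2HSV),(95,60,20),(125,255,255))[240:310,335:400]
y,xx=np.nonzero(m);print(cv2.boundingRect(np.c_[xx+335,y+240]))
E
```

```text
htop [0.6315 0.1009 0.2897] 0.0
hbot [0.6221 0.0948 0.2054] 0.0024
mouth [0.6238 0.0943 0.1613] 0.0007
mid [0.6307 0.1008 0.2463] 0.0001
pan [0.6279 0.0993 0.08  ]
corners [[ 0.7046  0.1642  0.054 ]
 [ 0.5355  0.1476  0.054 ]
 [ 0.568  -0.1257  0.054 ]]
len 0.27528390476463915 0.16986684411971917 yaw 6.781441466196198 5.599340423339717
pivot [ 0.6303 -0.0471  0.1173] 0.0009
zero [ 0.6428 -0.0272  0.1266] 0.0002
ntip [ 0.6374 -0.0688  0.1249] 0.0012
((367.05828857421875, 179.07669067382812), 15.255288124084473) (353, 166, 30, 25)
(349, 255, 36, 46)
```

Request:
{"op": "drive_tool", "data": {"rows": [{"fingers": 0, "linear": [0, 0, -0.5], "turn": -1}, {"fingers": 0, "linear": [0, 0, -0.5], "turn": -1}, {"fingers": 0, "linear": [0, 0, -0.5], "turn": -1}, {"fingers": 0, "linear": [0, 0, -0.5], "turn": -1}, {"fingers": 0, "linear": [0, 0, -0.5], "turn": -1}, {"fingers": 0, "linear": [0, 0, -0.5], "turn": -1}, {"fingers": 0, "linear": [0, 0, -0.5], "turn": -1}, {"fingers": 0, "linear": [0, 0, -0.2], "turn": -0.9}]}}

```text
time: 0.77
position: [0.268, 0.5651, 0.363]
tcp_rot: [[0.994, 0.112, 0.001], [0.112, -0.994, 0.002], [0.001, -0.002, -1.0]]
ft_force: [0.2, -0.3, -0.2]
width: 0.0855
grasp_force: 0.0
```

Request:
{"op": "drive_tool", "data": {"rows": [{"fingers": 0, "linear": [0.6, 0.98, 0], "turn": 0}, {"fingers": 0, "linear": [0.6, 0.98, 0], "turn": 0}, {"fingers": 0, "linear": [0.6, 0.98, 0], "turn": 0}, {"fingers": 0, "linear": [0.6, 0.98, 0], "turn": 0}, {"fingers": 0, "linear": [0.6, 0.98, 0], "turn": 0}, {"fingers": 0, "linear": [0.6, 0.98, 0], "turn": 0}, {"fingers": 0, "linear": [0.6, 0.98, 0], "turn": 0}, {"fingers": 0, "linear": [0.6, 0.98, 0], "turn": 0}, {"fingers": 0, "linear": [0.6, 0.98, 0], "turn": 0}, {"fingers": 0, "linear": [0.6, 0.98, 0], "turn": 0}]}}

```text
time: 1.6
position: [0.4791, 0.2904, 0.3606]
tcp_rot: [[0.994, 0.109, -0.001], [0.109, -0.994, -0.0], [-0.001, 0.0, -1.0]]
ft_force: [-0.5, 0.6, -0.1]
width: 0.0853
grasp_force: 0.0
```

Request:
{"op": "drive_tool", "data": {"rows": [{"fingers": 0, "linear": [0.6, 0.98, 0], "turn": 0}, {"fingers": 0, "linear": [0.6, 0.98, 0], "turn": 0}, {"fingers": 0, "linear": [0.6, 0.98, 0], "turn": 0}, {"fingers": 0, "linear": [0.6, 0.98, 0], "turn": 0}, {"fingers": 0, "linear": [0.6, 0.98, 0], "turn": 0}, {"fingers": 0, "linear": [0, 0, 0], "turn": 0}, {"fingers": 0, "linear": [0, 0, 0], "turn": 0}]}}

```text
time: 2.18
position: [0.5847, 0.154, 0.3598]
tcp_rot: [[0.994, 0.105, -0.002], [0.105, -0.994, -0.001], [-0.002, 0.001, -1.0]]
ft_force: [-0.6, 1.5, 0.9]
width: 0.0854
grasp_force: 0.0
```

Request:
{"op": "drive_tool", "data": {"rows": [{"fingers": 0, "linear": [0.65, 0.97, 0], "turn": 0}, {"fingers": 0, "linear": [0.65, 0.97, 0], "turn": 0}, {"fingers": 0, "linear": [0, 0, 0], "turn": 0}, {"fingers": 0, "linear": [0, 0, 0], "turn": 0}]}}

```text
time: 2.52
position: [0.6292, 0.1018, 0.36]
tcp_rot: [[0.994, 0.107, -0.002], [0.107, -0.994, -0.0], [-0.002, 0.0, -1.0]]
ft_force: [0.0, -0.0, -0.3]
width: 0.0854
grasp_force: 0.0
```

```bash
python3 - <<'E'
from h import *
from rig import bot
S=bot.get_image("side");W=bot.get_image("wrist");np.savez("pics/side2.npz",**S);np.savez("pics/w2.npz",**W)
s=bot.state();print(s["position"],s["q"].round(2))
for n,X in(("tcp",s["position"]),("htop",(.6315,.1009,.2897)),("piv",(.6303,-.0471,.1173))):print(n,proj(S,X).round(1),proj(W,X).round(1))
cv2.imwrite("pics/c2.png",np.hstack([cv2.resize(W["img"],(480,360)),cv2.resize(S["img"][70:190,230:330],(300,360))])[:,:,::-1])
E
```

```text
[0.62853659 0.10291012 0.36077053] [ 0.42  0.36  0.24 -0.   -1.45  1.26]
tcp [270.3  93.2] [257.8 268.5]
htop [271. 115.] [261.9 211.9]
piv [307.4 186.8] [380.2 179.5]
```

View pics/c2.png

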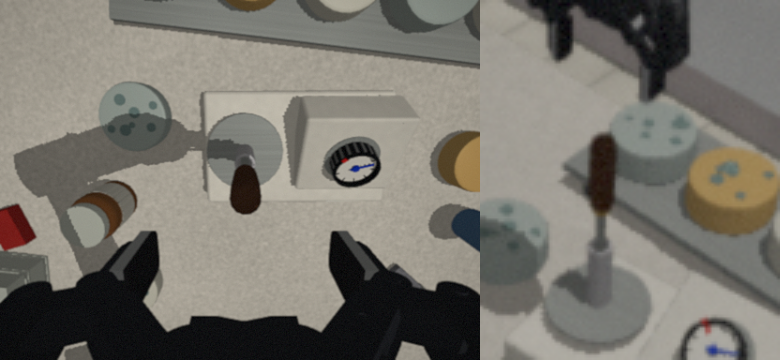

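The wrist view shows the handle's end near (245,205) in the crop, centred between the fingers as predicted, with the dial clear to the right. I'll descend and grip.

Request:
{"op": "drive_tool", "data": {"rows": [{"fingers": 0, "linear": [0, 0, 0.9], "turn": 0}, {"fingers": 0, "linear": [0, 0, 0.9], "turn": 0}, {"fingers": 0, "linear": [0, 0, 0.9], "turn": 0}, {"fingers": 0, "linear": [0, 0, 0.8], "turn": 0}, {"fingers": 0.5, "linear": [0, 0, 0], "turn": 0}, {"fingers": 0.7, "linear": [0, 0, 0], "turn": 0}, {"fingers": 1, "linear": [0, 0, 0], "turn": 0}, {"fingers": 1, "linear": [0, 0, 0], "turn": 0}, {"fingers": 1, "linear": [0, 0, 0], "turn": 0}, {"fingers": 1, "linear": [0, 0, 0], "turn": 0}], "grip_force": 50}}

```text
time: 3.45
position: [0.6297, 0.1022, 0.2577]
tcp_rot: [[0.994, 0.109, 0.003], [0.109, -0.994, 0.001], [0.003, -0.001, -1.0]]
ft_force: [-0.4, 1.1, 0.8]
width: 0.0232
grasp_force: 51.0
```

Request:
{"op": "drive_tool", "data": {"rows": [{"fingers": 1, "linear": [0, 0, 0], "turn": 0}, {"fingers": 1, "linear": [0, 0, 0], "turn": 0}, {"fingers": 1, "linear": [0, 0, 0], "turn": 0}, {"fingers": 1, "linear": [0, 0, 0], "turn": 0}]}}

```text
time: 3.78
position: [0.6295, 0.1022, 0.2564]
tcp_rot: [[0.994, 0.108, 0.001], [0.108, -0.994, 0.001], [0.002, -0.0, -1.0]]
ft_force: [1.4, 1.2, 1.2]
width: 0.0231
grasp_force: 51.1
```

Gripped at 23 mm. Now I'll lift and watch the force.

Request:
{"op": "drive_tool", "data": {"rows": [{"fingers": 1, "linear": [0, 0, -0.4], "turn": 0}, {"fingers": 1, "linear": [0, 0, -0.5], "turn": 0}, {"fingers": 1, "linear": [0, 0, -0.5], "turn": 0}, {"fingers": 1, "linear": [0, 0, -0.5], "turn": 0}, {"fingers": 1, "linear": [0, 0, -0.5], "turn": 0}, {"fingers": 1, "linear": [0, 0, -0.5], "turn": 0}, {"fingers": 1, "linear": [0, 0, -0.5], "turn": 0}, {"fingers": 1, "linear": [0, 0, -0.4], "turn": 0}]}}

```text
time: 4.45
position: [0.6286, 0.1018, 0.3698]
tcp_rot: [[0.994, 0.108, -0.003], [0.108, -0.994, -0.001], [-0.003, 0.0, -1.0]]
ft_force: [-0.7, -0.4, -1.8]
width: 0.0234
grasp_force: 50.7
```

```bash
python3 - <<'E'
from h import *
S=load("pics/side0.npz");T=load("pics/top0.npz")
for p in((369.7,178.3),):
    X=plane(T,p,.13);print(X.round(4),"side rim c",proj(S,X).round(1))
    for a in range(0,360,60):
        q=X+.036*np.array([np.cos(np.radians(a)),np.sin(np.radians(a)),0]);print(a,proj(S,q).round(1),proj(T,q).round(1))
    print("base",proj(S,[X[0],X[1],0]))
from rig import bot
s=bot.state();print(s["position"],s["ft_force"],s["width"])
E
```

```text
[ 0.5298 -0.3192  0.13  ] side rim c [368.9 267.5]
0 [377.4 258. ] [369.2 165.7]
60 [362.4 254.8] [358.4 172.3]
120 [353.7 264.2] [358.8 184.9]
180 [360.1 277.3] [370.2 190.9]
240 [375.7 280.8] [381.1 184.3]
300 [384.3 270.8] [380.6 171.7]
base [358.42090684 291.80184712]
[0.6285592  0.10179331 0.36983499] [-0.68256355 -0.3930519  -1.79023121] 0.02342114149999969
```

Request:
{"op": "drive_tool", "data": {"rows": [{"fingers": 1, "linear": [-0.17, 0.5, 0], "turn": 0}, {"fingers": 1, "linear": [-0.34, 0.97, 0], "turn": 0}, {"fingers": 1, "linear": [-0.34, 0.97, 0], "turn": 0}, {"fingers": 1, "linear": [-0.34, 0.97, 0], "turn": 0}, {"fingers": 1, "linear": [-0.34, 0.97, 0], "turn": 0}, {"fingers": 1, "linear": [-0.34, 0.97, 0], "turn": 0}, {"fingers": 1, "linear": [-0.34, 0.97, 0], "turn": 0}, {"fingers": 1, "linear": [-0.34, 0.97, 0], "turn": 0}, {"fingers": 1, "linear": [-0.34, 0.97, 0], "turn": 0}, {"fingers": 1, "linear": [-0.34, 0.97, 0], "turn": 0}]}}

```text
time: 5.28
position: [0.561, -0.1854, 0.3684]
tcp_rot: [[0.994, 0.108, -0.004], [0.108, -0.994, 0.001], [-0.004, -0.001, -1.0]]
ft_force: [0.5, 0.8, -2.8]
width: 0.0232
grasp_force: 50.7
```

Request:
{"op": "drive_tool", "data": {"rows": [{"fingers": 1, "linear": [-0.34, 0.97, 0], "turn": 0}, {"fingers": 1, "linear": [-0.34, 0.97, 0], "turn": 0}, {"fingers": 1, "linear": [-0.34, 0.97, 0], "turn": 0}, {"fingers": 1, "linear": [-0.2, 0.5, 0], "turn": 0}, {"fingers": 1, "linear": [0, 0, 0], "turn": 0}, {"fingers": 1, "linear": [0, 0, 0], "turn": 0}, {"fingers": 1, "linear": [0, 0, 0], "turn": 0}]}}

```text
time: 5.87
position: [0.537, -0.2891, 0.3689]
tcp_rot: [[0.994, 0.108, -0.002], [0.108, -0.994, 0.001], [-0.002, -0.001, -1.0]]
ft_force: [-0.7, 0.5, -1.8]
width: 0.0233
grasp_force: 50.7
```

```bash
python3 - <<'E'
from h import *
from rig import bot
s=bot.state();print(s["position"],s["q"].round(2))
d={n:bot.get_image(n) for n in("side","top","wrist")}
S,T,W=d["side"],d["top"],d["wrist"]
p=s["position"];t=p-[0,0,.175]
for n,X in(("tcp",p),("tip",t),("rim",(.53,-.319,.13))):print(n,[proj(c,X).round(1).tolist() for c in(S,T,W)])
np.savez("pics/s3.npz",**S);np.savez("pics/t3.npz",**T)
cv2.imwrite("pics/c3.png",np.hstack([cv2.resize(W["img"],(400,300)),cv2.resize(S["img"][180:310,310:410],(230,300)),cv2.resize(T["img"][135:225,325:375+10],(170,300))])[:,:,::-1])
E
```

```text
[ 0.53698755 -0.28914902  0.36891184] [-0.23  0.31  0.19 -0.   -1.45  1.91]
tcp [[383.8, 195.9], [379.0, 165.1], [259.9, 268.2]]
tip [[365.6, 243.7], [363.6, 173.6], [259.9, 180.9]]
rim [[368.8, 267.4], [369.6, 178.2], [283.7, 177.1]]
```

View pics/c3.png

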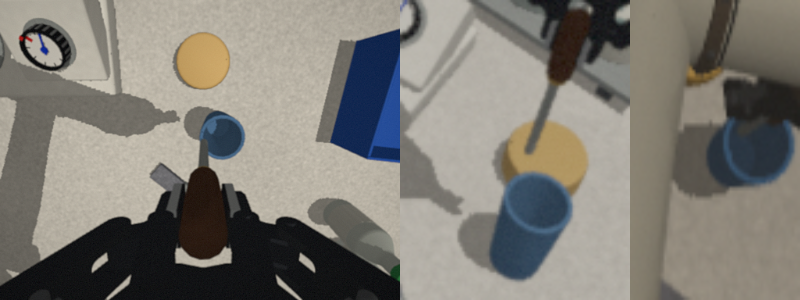

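Tip and crock appear where predicted: tip at side (365,245), rim centre (370,267). The trier hangs vertical, so I'll centre it and lower.

Request:
{"op": "drive_tool", "data": {"rows": [{"fingers": 1, "linear": [-0.17, 0.49, 0], "turn": 0}, {"fingers": 1, "linear": [-0.17, 0.49, 0], "turn": 0}, {"fingers": 1, "linear": [0, 0, 0], "turn": 0}, {"fingers": 1, "linear": [0, 0, 0.6], "turn": 0}, {"fingers": 1, "linear": [0, 0, 0.8], "turn": 0}, {"fingers": 1, "linear": [0, 0, 0.8], "turn": 0}, {"fingers": 1, "linear": [0, 0, 0.8], "turn": 0}, {"fingers": 1, "linear": [0, 0, 0.8], "turn": 0}, {"fingers": 1, "linear": [0, 0, 0.8], "turn": 0}, {"fingers": 1, "linear": [0, 0, 0.6], "turn": 0}]}}

```text
time: 6.85
position: [0.5302, -0.3183, 0.2119]
tcp_rot: [[0.994, 0.11, -0.002], [0.11, -0.994, 0.001], [-0.002, -0.002, -1.0]]
ft_force: [0.3, 0.0, -2.1]
width: 0.0235
grasp_force: 50.7
```

Request:
{"op": "drive_tool", "data": {"rows": [{"fingers": 1, "linear": [0, 0, 0.4], "turn": 0}, {"fingers": 1, "linear": [0, 0, 0.3], "turn": 0}, {"fingers": 1, "linear": [0, 0, 0], "turn": 0}, {"fingers": 1, "linear": [0, 0, 0], "turn": 0}]}}

```text
time: 7.18
position: [0.531, -0.3194, 0.1933]
tcp_rot: [[0.994, 0.109, -0.0], [0.109, -0.994, -0.0], [-0.0, 0.0, -1.0]]
ft_force: [-0.5, -0.1, -1.5]
width: 0.0236
grasp_force: 50.7
```

Request:
{"op": "drive_tool", "data": {"rows": [{"fingers": 1, "linear": [0, 0, 0.1], "turn": 0}, {"fingers": 1, "linear": [0, 0, 0.1], "turn": 0}, {"fingers": 1, "linear": [0, 0, 0], "turn": 0}, {"fingers": 1, "linear": [0, 0, 0], "turn": 0}]}}

```text
time: 7.52
position: [0.5306, -0.3198, 0.1873]
tcp_rot: [[0.994, 0.108, 0.0], [0.108, -0.994, -0.0], [0.0, 0.0, -1.0]]
ft_force: [0.3, -0.7, -2.5]
width: 0.0232
grasp_force: 50.7
```

Request:
{"op": "drive_tool", "data": {"rows": [{"fingers": 0.8, "linear": [0, 0, 0], "turn": 0}, {"fingers": 0.7, "linear": [0, 0, 0], "turn": 0}, {"fingers": 0.65, "linear": [0, 0, 0], "turn": 0}, {"fingers": 0.5, "linear": [0, 0, 0], "turn": 0}, {"fingers": 0.3, "linear": [0, 0, 0], "turn": 0}, {"fingers": 0, "linear": [0, 0, 0], "turn": 0}, {"fingers": 0, "linear": [0, 0, 0], "turn": 0}, {"fingers": 0, "linear": [0, 0, 0], "turn": 0}]}}

```text
time: 8.18
position: [0.5306, -0.3198, 0.1871]
tcp_rot: [[0.994, 0.109, 0.0], [0.109, -0.994, -0.0], [0.0, 0.0, -1.0]]
ft_force: [-0.9, -0.6, 0.0]
width: 0.0852
grasp_force: 0.0
```

```bash
python3 - <<'E'
from h import *
from rig import bot
S=bot.get_image("side");W=bot.get_image("wrist")
np.savez("pics/s4.npz",**S)
cv2.imwrite("pics/c4.png",np.hstack([cv2.resize(W["img"],(400,300)),cv2.resize(S["img"][180:310,310:410],(230,300))])[:,:,::-1])
print(bot.state()["position"])
E
```

```text
[ 0.53060607 -0.31981546  0.18703463]
```

View pics/c4.png

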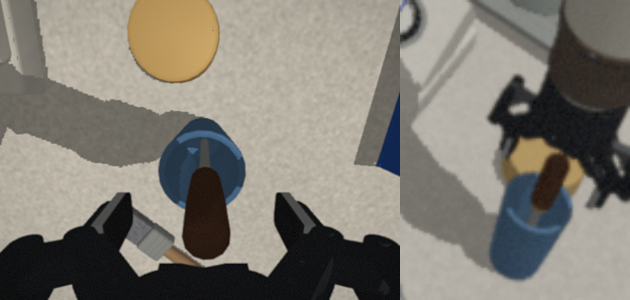

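The trier stands free inside the crock. I'll lift clear and go above the dial.

Request:
{"op": "drive_tool", "data": {"rows": [{"fingers": 0, "linear": [0, 0, -0.4], "turn": 0}, {"fingers": 0, "linear": [0, 0, -0.8], "turn": 0}, {"fingers": 0, "linear": [0, 0, -0.9], "turn": 0}, {"fingers": 0, "linear": [0, 0, -0.9], "turn": 0}, {"fingers": 0, "linear": [0, 0, -0.9], "turn": 0}, {"fingers": 0, "linear": [0, 0, 0], "turn": 0}, {"fingers": 0, "linear": [0, 0, 0], "turn": 0}]}}

```text
time: 8.87
position: [0.5312, -0.32, 0.3061]
tcp_rot: [[0.994, 0.109, 0.004], [0.109, -0.994, -0.001], [0.004, 0.002, -1.0]]
ft_force: [-0.0, -0.1, -0.2]
width: 0.085
grasp_force: 0.0
```

Request:
{"op": "drive_tool", "data": {"rows": [{"fingers": 0, "linear": [0.47, -0.97, 0], "turn": 0}, {"fingers": 0, "linear": [0.47, -0.97, 0], "turn": 0}, {"fingers": 0, "linear": [0.47, -0.97, 0], "turn": 0}, {"fingers": 0, "linear": [0.47, -0.97, 0], "turn": 0}, {"fingers": 0, "linear": [0.47, -0.97, 0], "turn": 0}, {"fingers": 0, "linear": [0.47, -0.97, 0], "turn": 0}, {"fingers": 0, "linear": [0.47, -0.97, 0], "turn": 0}, {"fingers": 0, "linear": [0.47, -0.97, 0], "turn": 0}, {"fingers": 0, "linear": [0.47, -0.97, 0], "turn": 0}, {"fingers": 0, "linear": [0, 0, 0], "turn": 0}]}}

```text
time: 9.7
position: [0.6293, -0.041, 0.3016]
tcp_rot: [[0.994, 0.114, -0.003], [0.114, -0.994, 0.001], [-0.003, -0.001, -1.0]]
ft_force: [0.8, -0.0, -0.7]
width: 0.0856
grasp_force: 0.0
```

Request:
{"op": "drive_tool", "data": {"rows": [{"fingers": 0, "linear": [0, 0, 0], "turn": 0}, {"fingers": 0, "linear": [0, 0, 0], "turn": 0}]}}

```text
time: 9.87
position: [0.6278, -0.0457, 0.3027]
tcp_rot: [[0.994, 0.109, -0.003], [0.109, -0.994, -0.0], [-0.003, 0.0, -1.0]]
ft_force: [0.1, -0.8, 0.4]
width: 0.0853
grasp_force: 0.0
```

```bash
cat > dial.py <<'E'
from h import *
from rig import bot
import sys
yaw=np.radians(6.3);c,s=np.cos(yaw),np.sin(yaw)
up=np.array([.866*c,.866*s,.5]);ax=np.array([-.5*c,-.5*s,.866]);lt=np.cross(ax,up)
P=np.array([.6303,-.0471,.1173])
d=bot.get_image("wrist");np.savez("pics/d%s.npz"%sys.argv[1],**d)
x,y=proj(d,P).astype(int);r=int(sys.argv[2]) if len(sys.argv)>2 else 60
box=(x-r,y-r,x+r,y+r)
def pt(p):
    o,v=ray(d,p);return o+v*((P-o)@ax)/(v@ax)
hs=cv2.cvtColor(d["img"],cv2.COLOR_RGB2HSV)
def pts(lo,hi):
    m=cv2.inRange(hs,lo,hi);yy,xx=np.nonzero(m);k=(abs(xx-x)<r)&(abs(yy-y)<r);return np.array([[(pt(q)-P)@up,(pt(q)-P)@lt] for q in zip(xx[k],yy[k])])
B=pts((100,120,30),(130,255,255));R=np.vstack([pts((0,120,60),(8,255,255)),pts((172,120,60),(179,255,255))]) if 1 else 0
K=pts((0,0,150),(179,60,255))
def rep(n,A):
    print(n,len(A),"mean mm",(A.mean(0)*1000).round(1),"r",(np.hypot(*A.T).max()*1000).round(1))
B=B[np.hypot(*B.T)<.035];R=R[np.hypot(*R.T)<.04];rep("blue",B);rep("red",R)
f=B[np.argmax(np.hypot(*B.T))];l=cv2.fitLine(B.astype(np.float32),2,0,.001,.001).ravel();a=np.degrees(np.arctan2(l[1],l[0]))
if l[:2]@f<0:a+=180
print("needle fit",round((a+180)%360-180,1),"hub-end on line", l.round(4),"zero about P",np.degrees(np.arctan2(R.mean(0)[1],R.mean(0)[0])).round(1))
st=bot.state();print(st["position"].round(4),st["q"].round(2),st["time"])
cv2.imwrite("pics/d%s.png"%sys.argv[1],cv2.resize(d["img"][max(0,y-r):y+r,max(0,x-r):x+r],(500,500),interpolation=cv2.INTER_CUBIC)[:,:,::-1])
E
python3 dial.py 5 60
```

```text
blue 92 mean mm [4.9 1.4] r 22.3
red 43 mean mm [14.6 21.6] r 30.6
needle fit -7.7 hub-end on line [ 0.991  -0.134   0.0049  0.0014] zero about P 56.0
[ 0.6278 -0.0463  0.3031] [ 0.18  0.36  0.11 -0.   -1.32  1.5 ] 9.9167
```

View pics/d5.png

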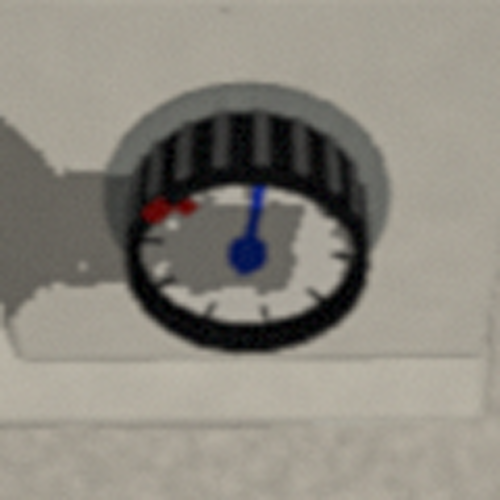

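Unloaded, the needle reads about −8° and the zero mark about +51°, so I need roughly 58° cw. With a vertical tool, I'll ratchet about ±16° per stroke on the level diameter.

Request:
{"op": "drive_tool", "data": {"rows": [{"fingers": 0, "linear": [0.04, -0.04, 0.8], "turn": 0}, {"fingers": 0, "linear": [0, 0, 0.9], "turn": -1}, {"fingers": 0, "linear": [0, 0, 0.9], "turn": -1}, {"fingers": 0, "linear": [0, 0, 0.9], "turn": -1}, {"fingers": 0, "linear": [0, 0, 0.9], "turn": -1}, {"fingers": 0, "linear": [0, 0, 0.7], "turn": 0}, {"fingers": 0, "linear": [0, 0, 0.4], "turn": 0}, {"fingers": 0, "linear": [0, 0, 0.33], "turn": 0}, {"fingers": 0, "linear": [0, 0, 0], "turn": 0}, {"fingers": 0, "linear": [0, 0, 0], "turn": 0}]}}

```text
time: 10.75
position: [0.6294, -0.0452, 0.1292]
tcp_rot: [[0.926, 0.378, -0.0], [0.378, -0.926, -0.0], [-0.0, 0.0, -1.0]]
ft_force: [-0.1, 0.1, 0.2]
width: 0.0856
grasp_force: 0.0
```

Request:
{"op": "drive_tool", "data": {"rows": [{"fingers": 0.2, "linear": [0, 0, 0], "turn": 0}, {"fingers": 0.4, "linear": [0, 0, 0], "turn": 0}, {"fingers": 0.6, "linear": [0, 0, 0], "turn": 0}, {"fingers": 0.6, "linear": [0, 0, 0], "turn": 0}, {"fingers": 0.6, "linear": [0, 0, 0], "turn": 0}], "grip_force": 25}}

```text
time: 11.17
position: [0.6303, -0.0447, 0.1311]
tcp_rot: [[0.926, 0.379, 0.003], [0.379, -0.926, -0.001], [0.003, 0.002, -1.0]]
ft_force: [-1.1, -1.7, 6.2]
width: 0.0582
grasp_force: 26.3
```

Request:
{"op": "drive_tool", "data": {"rows": [{"fingers": 0.6, "linear": [0, 0, 0], "turn": 0.5}, {"fingers": 0.6, "linear": [0, 0, 0], "turn": 0.7}, {"fingers": 0.6, "linear": [0, 0, 0], "turn": 0.7}, {"fingers": 0.6, "linear": [0, 0, 0], "turn": 0.7}]}}

```text
time: 11.5
position: [0.6317, -0.0439, 0.13]
tcp_rot: [[0.979, 0.205, 0.007], [0.205, -0.979, 0.001], [0.007, 0.0, -1.0]]
ft_force: [4.0, -0.3, -0.1]
width: 0.0583
grasp_force: 32.5
```

Request:
{"op": "drive_tool", "data": {"rows": [{"fingers": 0.6, "linear": [0, 0, 0], "turn": 0.7}, {"fingers": 0.6, "linear": [0, 0, 0], "turn": 0.7}, {"fingers": 0.6, "linear": [0, 0, 0], "turn": 0.7}, {"fingers": 0.6, "linear": [0, 0, 0], "turn": 0.7}, {"fingers": 0.6, "linear": [0, 0, 0], "turn": 0.7}, {"fingers": 0.6, "linear": [0, 0, 0], "turn": 0.7}, {"fingers": 0.6, "linear": [0, 0, 0], "turn": 0.7}, {"fingers": 0.6, "linear": [0, 0, 0], "turn": 0.5}, {"fingers": 0.6, "linear": [0, 0, 0], "turn": 0}]}}

```text
time: 12.25
position: [0.6306, -0.044, 0.1306]
tcp_rot: [[0.986, -0.169, 0.004], [-0.169, -0.986, 0.001], [0.004, -0.001, -1.0]]
ft_force: [0.2, -0.5, 4.5]
width: 0.0582
grasp_force: 30.8
```

Request:
{"op": "drive_tool", "data": {"rows": [{"fingers": 0.2, "linear": [0, 0, 0], "turn": 0}, {"fingers": 0, "linear": [0, 0, 0], "turn": 0}, {"fingers": 0, "linear": [0, 0, 0], "turn": 0}, {"fingers": 0, "linear": [0, 0, 0], "turn": 0}]}}

```text
time: 12.58
position: [0.6289, -0.0443, 0.1285]
tcp_rot: [[0.986, -0.17, -0.001], [-0.17, -0.986, -0.0], [-0.001, 0.0, -1.0]]
ft_force: [-0.2, 0.2, 0.2]
width: 0.0853
grasp_force: 0.0
```

```bash
python3 dial.py 6 100
```

```text
blue 368 mean mm [3.9 1.8] r 19.5
red 159 mean mm [18.  17.7] r 28.9
needle fit -8.6 hub-end on line [ 0.9888 -0.1495  0.0039  0.0018] zero about P 44.6
[ 0.6291 -0.0443  0.1286] [ 0.19  0.5  -0.13 -0.   -0.94  1.21] 12.6333
```

View pics/d6.png

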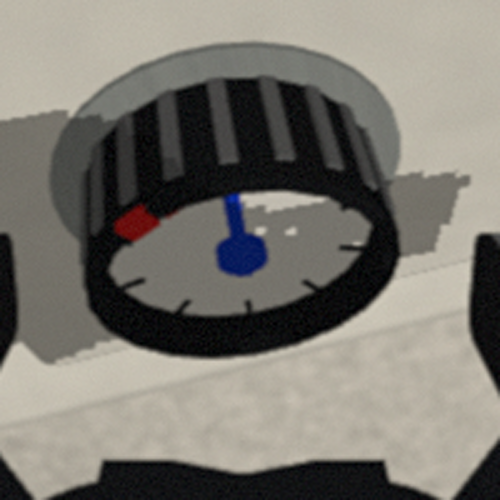

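```bash
cat > ang.py <<'E'
from h import *
import sys
yaw=np.radians(6.3);c,s=np.cos(yaw),np.sin(yaw)
up=np.array([.866*c,.866*s,.5]);ax=np.array([-.5*c,-.5*s,.866]);lt=np.cross(ax,up)
P=np.array([.6288,-.0452,.1165])
def on(d,p,h):
    o,v=ray(d,p);q=P+h*ax;X=o+v*((q-o)@ax)/(v@ax)-q;return X@up*1e3,X@lt*1e3
def go(k):
    d=load(f"pics/d{k}.npz");hs=cv2.cvtColor(d["img"],cv2.COLOR_RGB2HSV)
    x,y=proj(d,P).astype(int);m=cv2.inRange(hs,(0,120,60),(8,255,255))|cv2.inRange(hs,(172,120,60),(179,255,255))
    mm=np.zeros_like(m);mm[max(0,y-90):y+90,max(0,x-90):x+90]=255;m&=mm
    n,l,st,ce=cv2.connectedComponentsWithStats(m)
    for i in range(1,n):
        if st[i,4]<4: continue
        for h in(0,.006):
            a=on(d,ce[i],h);print(k,"red area",st[i,4],ce[i].round(1),"h",h,"r %.1f ang %.1f"%(np.hypot(*a),np.degrees(np.arctan2(a[1],a[0]))))
    b=cv2.inRange(hs,(100,120,30),(130,255,255))&mm;yy,xx=np.nonzero(b)
    A=np.array([on(d,q,0) for q in zip(xx,yy)]);l=cv2.fitLine(A.astype(np.float32),2,0,.01,.01).ravel();r=np.hypot(*A.T)
    print(k,"needle line",np.degrees(np.arctan(l[1]/l[0])).round(1),"far mean ang",np.degrees(np.arctan2(*A[r>12].mean(0)[::-1])).round(1),"near",A[A@l[:2]<6].mean(0).round(1),"max r",r.max().round(1))
for k in sys.argv[1:]:go(k)
E
python3 ang.py 5 6; python3 -c "
from rig import bot;s=bot.state();print(s['ft_force'],s['time'])"
```

```text
5 red area 43 [239.3 165. ] h 0 r 25.3 ang 50.7
5 red area 43 [239.3 165. ] h 0.006 r 28.4 ang 42.0
5 needle line -7.7 far mean ang -7.2 near [1.2 0. ] max r 24.0
6 red area 159 [216.9 242.1] h 0 r 25.0 ang 38.9
6 red area 159 [216.9 242.1] h 0.006 r 30.1 ang 26.1
6 needle line -8.6 far mean ang -6.6 near [0.8 0.5] max r 21.0
[0.70901893 0.5800496  0.1134325 ] 12.6333
```

The zero mark moved from about 47° to 26° with the needle at about −7.5°, so each stroke gives roughly 20°. I'll repeat with a bit more grip.

Request:
{"op": "drive_tool", "data": {"rows": [{"fingers": 0, "linear": [0, 0, 0], "turn": -1}, {"fingers": 0, "linear": [0, 0, 0], "turn": -1}, {"fingers": 0, "linear": [0, 0, 0], "turn": -1}, {"fingers": 0, "linear": [0, 0, 0], "turn": -1}, {"fingers": 0, "linear": [0, 0, 0], "turn": -1}, {"fingers": 0, "linear": [0, 0, 0], "turn": -1}, {"fingers": 0, "linear": [0, 0, 0], "turn": -1}, {"fingers": 0, "linear": [0, 0, 0], "turn": -1}, {"fingers": 0, "linear": [0, 0, 0], "turn": -0.5}]}}

```text
time: 13.38
position: [0.6292, -0.0443, 0.1288]
tcp_rot: [[0.911, 0.413, -0.001], [0.413, -0.911, -0.0], [-0.001, -0.0, -1.0]]
ft_force: [0.7, -0.4, -0.2]
width: 0.0856
grasp_force: 0.0
```

Request:
{"op": "drive_tool", "data": {"rows": [{"fingers": 0.2, "linear": [0, 0, 0], "turn": 0}, {"fingers": 0.4, "linear": [0, 0, 0], "turn": 0}, {"fingers": 0.6, "linear": [0, 0, 0], "turn": 0}, {"fingers": 0.6, "linear": [0, 0, 0], "turn": 0}, {"fingers": 0.6, "linear": [0, 0, 0], "turn": 0}], "grip_force": 40}}

```text
time: 13.8
position: [0.6296, -0.045, 0.1299]
tcp_rot: [[0.912, 0.41, 0.001], [0.41, -0.912, -0.001], [0.0, 0.001, -1.0]]
ft_force: [-0.7, -3.8, 4.2]
width: 0.0579
grasp_force: 42.1
```

Request:
{"op": "drive_tool", "data": {"rows": [{"fingers": 0.6, "linear": [0, 0, 0], "turn": 0.7}, {"fingers": 0.6, "linear": [0, 0, 0], "turn": 0.7}, {"fingers": 0.6, "linear": [0, 0, 0], "turn": 0.7}, {"fingers": 0.6, "linear": [0, 0, 0], "turn": 0.7}, {"fingers": 0.6, "linear": [0, 0, 0], "turn": 0.7}, {"fingers": 0.6, "linear": [0, 0, 0], "turn": 0.7}]}}

```text
time: 14.3
position: [0.6314, -0.0439, 0.1286]
tcp_rot: [[0.992, 0.128, 0.005], [0.128, -0.992, 0.001], [0.005, -0.001, -1.0]]
ft_force: [5.7, -1.2, -2.4]
width: 0.0582
grasp_force: 51.2
```

Request:
{"op": "drive_tool", "data": {"rows": [{"fingers": 0.6, "linear": [0, 0, 0], "turn": 0.7}, {"fingers": 0.6, "linear": [0, 0, 0], "turn": 0.7}, {"fingers": 0.6, "linear": [0, 0, 0], "turn": 0.7}, {"fingers": 0.6, "linear": [0, 0, 0], "turn": 0.7}, {"fingers": 0.6, "linear": [0, 0, 0], "turn": 0.7}, {"fingers": 0.6, "linear": [0, 0, 0], "turn": 0.7}, {"fingers": 0.6, "linear": [0, 0, 0], "turn": 0}]}}

```text
time: 14.88
position: [0.6312, -0.044, 0.1287]
tcp_rot: [[0.987, -0.163, 0.004], [-0.163, -0.987, 0.001], [0.004, -0.002, -1.0]]
ft_force: [4.9, -2.7, -4.4]
width: 0.0577
grasp_force: 52.4
```

Request:
{"op": "drive_tool", "data": {"rows": [{"fingers": 0.2, "linear": [0, 0, 0], "turn": 0}, {"fingers": 0, "linear": [0, 0, 0], "turn": 0}, {"fingers": 0, "linear": [0, 0, 0], "turn": 0}, {"fingers": 0, "linear": [0, 0, 0], "turn": 0}]}}

```text
time: 15.22
position: [0.629, -0.0441, 0.129]
tcp_rot: [[0.987, -0.162, -0.001], [-0.162, -0.987, 0.0], [-0.001, -0.0, -1.0]]
ft_force: [-0.5, 0.5, -0.0]
width: 0.0853
grasp_force: 0.0
```

```bash
python3 dial.py 7 100 && python3 ang.py 7
```

```text
blue 357 mean mm [3.7 1.8] r 19.4
red 168 mean mm [21.3  5.9] r 26.0
needle fit -8.3 hub-end on line [ 0.9895 -0.1444  0.0037  0.0018] zero about P 15.5
[ 0.6291 -0.0441  0.1291] [ 0.19  0.5  -0.13 -0.   -0.94  1.22] 15.2667
7 red area 168 [240.7 230.4] h 0 r 23.1 ang 9.6
7 red area 168 [240.7 230.4] h 0.006 r 30.2 ang 4.4
7 needle line -8.3 far mean ang -6.6 near [0.7 0.4] max r 21.1
```

Request:
{"op": "drive_tool", "data": {"rows": [{"fingers": 0, "linear": [0, 0, 0], "turn": -1}, {"fingers": 0, "linear": [0, 0, 0], "turn": -1}, {"fingers": 0, "linear": [0, 0, 0], "turn": -1}, {"fingers": 0, "linear": [0, 0, 0], "turn": -1}, {"fingers": 0, "linear": [0, 0, 0], "turn": -1}, {"fingers": 0, "linear": [0, 0, 0], "turn": -1}, {"fingers": 0, "linear": [0, 0, 0], "turn": 0}]}}

```text
time: 15.85
position: [0.6292, -0.0442, 0.1292]
tcp_rot: [[0.967, 0.254, -0.0], [0.254, -0.967, 0.0], [-0.0, -0.0, -1.0]]
ft_force: [-0.5, 0.4, -0.3]
width: 0.0856
grasp_force: 0.0
```

Request:
{"op": "drive_tool", "data": {"rows": [{"fingers": 0.2, "linear": [0, 0, 0], "turn": 0}, {"fingers": 0.4, "linear": [0, 0, 0], "turn": 0}, {"fingers": 0.6, "linear": [0, 0, 0], "turn": 0}, {"fingers": 0.6, "linear": [0, 0, 0], "turn": 0}, {"fingers": 0.6, "linear": [0, 0, 0], "turn": 0}]}}

```text
time: 16.27
position: [0.6294, -0.0447, 0.1299]
tcp_rot: [[0.968, 0.252, 0.0], [0.252, -0.968, -0.001], [0.0, 0.001, -1.0]]
ft_force: [-1.9, -1.4, 4.8]
width: 0.0576
grasp_force: 42.8
```

Request:
{"op": "drive_tool", "data": {"rows": [{"fingers": 0.6, "linear": [0, 0, 0], "turn": 0.7}, {"fingers": 0.6, "linear": [0, 0, 0], "turn": 0.7}, {"fingers": 0.6, "linear": [0, 0, 0], "turn": 0.7}, {"fingers": 0.6, "linear": [0, 0, 0], "turn": 0.7}, {"fingers": 0.6, "linear": [0, 0, 0], "turn": 0.7}, {"fingers": 0.6, "linear": [0, 0, 0], "turn": 0.5}, {"fingers": 0.6, "linear": [0, 0, 0], "turn": 0}]}}

```text
time: 16.85
position: [0.6321, -0.044, 0.128]
tcp_rot: [[1.0, -0.024, 0.007], [-0.024, -1.0, 0.002], [0.007, -0.002, -1.0]]
ft_force: [7.9, -3.4, -8.1]
width: 0.0577
grasp_force: 52.7
```

Request:
{"op": "drive_tool", "data": {"rows": [{"fingers": 0.2, "linear": [0, 0, 0], "turn": 0}, {"fingers": 0, "linear": [0, 0, 0], "turn": 0}, {"fingers": 0, "linear": [0, 0, 0], "turn": 0}, {"fingers": 0, "linear": [0, 0, -0.4], "turn": 0}, {"fingers": 0, "linear": [-0.5, 0, -1], "turn": 0}, {"fingers": 0, "linear": [-0.8, 0, -1], "turn": 0}, {"fingers": 0, "linear": [-0.8, 0, -1], "turn": 0}, {"fingers": 0, "linear": [0, 0, 0], "turn": 0}, {"fingers": 0, "linear": [0, 0, 0], "turn": 0}]}}

```text
time: 17.6
position: [0.5663, -0.0425, 0.2342]
tcp_rot: [[1.0, -0.024, 0.006], [-0.024, -1.0, 0.001], [0.006, -0.001, -1.0]]
ft_force: [-0.5, -0.8, -0.4]
width: 0.0852
grasp_force: 0.0
```

```bash
python3 dial.py 8 60 && python3 ang.py 8
```

```text
blue 193 mean mm [5.2 1.5] r 22.2
red 84 mean mm [25.8 -1.4] r 29.0
needle fit -8.2 hub-end on line [ 0.9897 -0.1433  0.0052  0.0015] zero about P -3.0
[ 0.5661 -0.0425  0.2322] [ 0.21  0.3  -0.16 -0.   -1.1   1.34] 17.65
8 red area 84 [261.3  85. ] h 0 r 27.5 ang -7.1
8 red area 84 [261.3  85. ] h 0.006 r 30.3 ang -6.3
8 needle line -8.2 far mean ang -6.9 near [1.3 0.2] max r 23.8
```

View pics/d8.png

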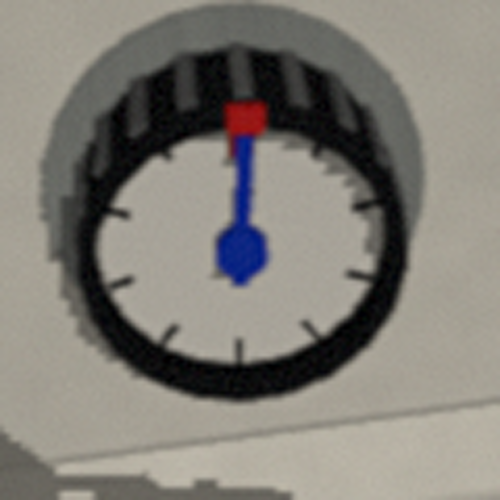

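The view shows the red mark at (243,120), right at the needle tip (243,140), with the opposite tick at (239,350). I'll quantify using the dial's 36° ticks.

```bash
cat >> ang.py <<'E'
if len(sys.argv)==2:
    d=load(f"pics/d{sys.argv[1]}.npz");x,y=proj(d,P-0).astype(int);x0,y0=[int(v)-60 for v in proj(d,np.array([.6303,-.0471,.1173])).astype(int)]
    g=cv2.cvtColor(d["img"],cv2.COLOR_RGB2GRAY).astype(float)
    b=cv2.inRange(cv2.cvtColor(d["img"],cv2.COLOR_RGB2HSV),(100,120,30),(130,255,255))
    yy,xx=np.nonzero(b[y-60:y+60,x-60:x+60]);A=np.array([on(d,(u+x-60,v+y-60),0) for u,v in zip(xx,yy)])
    hub=A[np.hypot(*A.T)<7];c0=(hub.min(0)+hub.max(0))/2
    T=np.array([on(d,(x0+u/4.1667,y0+v/4.1667),0) for u,v in((165,152),(320,150),(115,212),(365,205),(120,283),(360,275),(168,335),(315,330),(239,350))])
    o=cv2.fitEllipse(T.astype(np.float32)) ;print("tick circle",np.round(o[0],2),np.round(o[1],1),"hub",c0.round(2))
    a=np.degrees(np.arctan2(T[:,1]-o[0][1],T[:,0]-o[0][0]));z=(a+18)%36-18
    print("tick mod36",z.round(1),"mean",z.mean().round(2));F=A[np.hypot(*A.T)>14]-o[0]
    print("needle about tick centre",np.degrees(np.arctan2(*F.mean(0)[::-1])).round(2))
E
python3 ang.py 8
```

```text
8 red area 84 [261.3  85. ] h 0 r 27.5 ang -7.1
8 red area 84 [261.3  85. ] h 0.006 r 30.3 ang -6.3
8 needle line -8.2 far mean ang -6.9 near [1.3 0.2] max r 23.8
tick circle [ 2.46 -0.18] [45.8 47.5] hub [1.21 0.17]
tick mod36 [-8.1 -7.2 -8.3 -5.6 -8.4 -5.3 -7.9 -4.8 -7.4] mean -7.01
needle about tick centre -7.32
```

```bash
python3 - <<'E'
from h import *
from rig import bot
S0=load("pics/side0.npz")["img"];S=bot.get_image("side")["img"]
for n,i in(("before",S0),("now",S)):
    print(n,"crock",[(s,c) for s,c,_ in blobs(i,(95,60,20),(125,255,255),(335,225,400,310),50)],"handle",[(s,c) for s,c,_ in blobs(i,(0,60,10),(20,255,110),(335,215,400,290),40)])
d=cv2.absdiff(S,S0).max(2)>60
print("jar diff",d[135:180,180:210].sum(),"brush diff",d[285:365,290:325].sum(),"cheeses",d[135:165,220:255].sum(),d[185:215,145:183].sum(),d[232:262,355:392].sum())
E
```

```text
before crock [([14, 30, 36, 46, 1125], [365.6, 276.7])] handle [([19, 27, 7, 17, 58], [356.3, 251.4])]
now crock [([14, 30, 36, 46, 943], [364.4, 278.9])] handle [([19, 28, 7, 16, 56], [356.2, 251.7]), ([32, 31, 16, 26, 247], [374.6, 257.9])]
jar diff 0 brush diff 0 cheeses 0 0 134
```

```bash
python3 -c "
from rig import bot;print(bot.finish_job())"
```

```text
the job is handed in; nothing more can be done
None
```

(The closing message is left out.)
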